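# Lay a rigid scope level in the inspection stand and bring the magnifier over its seal ring

### The job

Take the rigid scope out of its sloping rest and lay it level in the two V notches of the inspection stand: thick black handle in the wide notch on the left, thin steel shaft in the narrow one on the right, the red seal ring straight in front of the magnifier's post; lower it right into the notches before letting go. Then swing the magnifier arm until its lens is centred above the red ring, and let go. Leave the other things on the trolley where they are.

Things in the scene. Friction and masses are not known exactly. Their poses are not given: they have to be found in the camera images.
- scope_mid (a point): grip point of the loose rigid scope (192 mm long, about 0.14 kg): on its axis, on the round black handle (28 mm across), near its balance point. Own x = long axis, eyepiece (-x) to tip (+x); roll about x has no meaning. Handle from -82 to +20 mm along x, grey eyepiece disc (34 mm across) -92 to -82. Starts in the rest, sloping 30 degrees, tip up.
- seal_ring (a point): centre of the red seal ring (24 mm across, 6 mm wide) on the scope's axis where handle meets shaft, 23 mm from scope_mid towards the tip; axes as scope_mid
- scope_tip (a point): end of the scope's steel shaft (16 mm across, 74 mm long beyond the red ring), 100 mm from scope_mid on the axis; axes as scope_mid
- rest: sloping rest, fixed: grey base 175 x 62 x 10 mm, two white V notches, end plate under the eyepiece. Origin on its underside; scope_mid starts 95 mm above it. Scope rises along the rest's +x (away from the robot). Notches (12 mm thick) 55 mm below and 62 mm above scope_mid along the scope; only the base between them. The scope lifts out straight up or at right angles to its axis.
- stand: inspection stand, fixed: white base 188 (x) x 172 (y) x 10 mm, two blue 90 degree V notches 120 mm apart, wide one left, steel post at the back. Origin on its underside midway between the notches; x away from the robot, y left, z up. A scope lying right has its axis along y at x = 0, z = 85 mm, tip to -y, ring at y = -23 mm.
- cradle (a point): where scope_mid belongs, midway between the notches: stand's x = 0, y = 0, z = 85 mm; stand's axes
- wide_notch (a point): where the handle's axis rests in the wide notch (12 mm thick along y), stand's y = +60 mm, z = 85 mm; the V sides open 51 mm wide and end 6 mm above this point
- narrow_notch (a point): where the shaft's axis rests in the narrow notch (12 mm thick along y), stand's y = -60 mm, z = 85 mm; the V sides open 31 mm wide and end 4 mm above this point
- hinge (a point): on the upright hinge axis of the magnifier arm, on top of the steel post (22 mm across), at the arm's height: stand's x = 125, y = -23, z = 190 mm
- magnifier (a joint): swing of the magnifier arm about its post, rad: 0 = pointing along the stand's -x (over the scope), positive = swung to the robot's right; range -0.7 to 1.9. Friction holds it wherever it is left (about 0.5 N at the knob moves it). Starts swung out to the right.
- lens (a point): centre of the magnifier lens (white rim 80 mm across, 10 mm thick), 125 mm from the hinge, 190 mm above the stand's underside
- lens_knob (a point): middle of the grip height of the black upright knob on the lens rim (16 mm across, its top 17 mm above this point, the arm's top face 27 mm below it), 170 mm from the hinge, in line with hinge and lens, 222 mm above the stand's underside
- gauze_pack: bystander, loose: white gauze pack, flat, 86 x 59 x 13 mm; origin on its underside
- tape: bystander, loose: roll of white tape lying flat, 69 mm across, 25 mm high; origin on its underside
- vial: bystander, loose: upright white vial with dark cap, 29 mm across, 74 mm high; origin on its underside
- marker: bystander, loose: blue marker pen lying down, 139 mm long; origin on its underside
- dropper_bottle: bystander, loose: upright white dropper bottle, 29 mm across, 120 mm high; origin on its underside

How it is judged:
By the outcome, as a careful person would: the job done as asked, in the order asked, and still so for the second after the job is handed in, with the robot touching nothing.
It also fails if it takes over 64 s, if anything falls off the work surface, if the arm or the gripper's body presses on something with over 40 N, if the wrist force passes 120 N, or if a joint passes its speed limit or range.

### The arm

A 7-joint arm with a two-finger parallel gripper is mounted at the origin on a cart in front of the work surface, level with it; the furniture and walls round the work are solid. World frame = base frame: x ahead of the robot, y to its left, z up, the work surface at z = 0. Lengths are in mm, angles in rad, forces in N, time in s.
With the tool pointing down it reaches from about 425 to 1025 mm from the base axis. Payload 3.6 kg.
Tool frame: the origin (TCP) lies at the very end of the fingers, on their centre line; the grasp point (between the pads) lies 19 mm behind it; z points along the fingers, y is the line along which they close (so a half turn about z gives the same grasp; the last joint's range is limited). The gripper opens to 85 mm and grips with 20 to 120 N. Pads are 22 mm wide; open, the fingers measure 114 mm over their backs; the gripper's body (76 mm by 85 mm) begins 54 mm behind the grasp point. The pads swing forward as they close: fully open they stand 13 mm farther back than shut.
Start: joints at [1.169, 0.591, 0.048, 1.609, -0.033, 0.943, -0.034], TCP at [220.34, -690.71, 231.302] pointing down, gripper open.
Joint ranges: [-2.69, 2.69], [-0.47, 2.24], [-1.27, 1.36], [0.19, 2.51], [-1.53, 4.68], [0.08, 2.07], [-3.09, 3.09]. Speed limits (rad/s): [2.57, 2.57, 3.14, 3.14, 3.14, 3.14, 3.14].

### API

Orientations are given as a rotation vector (axis times angle).
In Python, from cell import status, grab_frame, camera_model, finish_job gives the robot as it stands.
- The arm moves only by the tool move_arm, never from a script. Its argument "increments" is one flat list of numbers, 5 for each row, row after row: the finger opening in m, from 0 to 0.0854, then the shift along the tool's x, y, z in m, then the turn about the tool's z in degrees. In form: [grip, dx, dy, dz, turn, grip, dx, dy, dz, turn, ...]. A call has 1 to 12 rows; each row shifts and turns the commanded pose from where the row before left it, along the tool's axes as they then stand; what a row does not reach is not made up. A row lasts 1/10 s, in which the tool goes at most 50 mm and 8.59 degrees, less where a joint would pass 70% of its speed; a pose out of reach is approached as far as the arm can. A call is refused whole if a number of a shift passes 0.05 or a number of a turn 8.59, either way. A call with a gripper value outside its range is refused whole. The fingers move at their own pace and stop on an object; the grip force is fixed at half the most. Time passes only in rows, so rows that do not move let the fingers close. It gives the time, the measured TCP pose, the force, the opening and the grip force at its end, in the units of the state.
- status.read_state(): the state, without advancing time (a new reading comes with each control period).
- grab_frame(name): name is "side" or "top"; returns the picture (480x640x3 uint8, red, green, blue); there is no depth.
- camera_model(name): a dict with "fx", "fy", "cx", "cy" (pixels), "rvec" (rotation vector, rad) and "tvec" (3), from world to camera coordinates, as OpenCV has them. Camera axes: x right, y down, z forward; pixel columns grow to the right and rows downward; lengths in mm; the calibration is good to about 2 mm. A picture is of the moment at which its call begins. camera_model takes no time and is no camera call.
- finish_job(): hands the job in; it is judged then, once.
The state is a dict: "time_s": time; "qpos": joint angles; "qvel": joint speeds; "joint_torque": joint torques, N m; "eef_pos": TCP position; "ee_rot": TCP orientation; "force": force on the tool from outside, world axes, zero at the start; "ft_torque": the same for the moment, N m; "grip_width": finger opening in mm; "grip_force": force on a finger pad.
Only numpy, scipy, OpenCV 4.12 (cv2) and the standard library are available. Lean on these libraries where they do the work, as an engineer would, in place of code of your own. Each camera call takes 0.05 s, during which the arm holds its last target. There are 200 camera calls.

## Working session

There is one attempt and no reset: what is moved stays moved. The work goes in short steps, Python scripts to look and compute and a tool call to move; the robot and the scene stay as the last step left them, time stands still between calls to the robot, and variables do not carry over. Pictures are saved under pics/ and viewed, at most 13 in all, crops included, and the job is handed in when it is done.

Besides the shell and the picture viewer there is one more tool, called as a command line: name --argument value ..., lists and objects as JSON in quotes. move_arm: Moves the arm, as the interface text tells. Its arguments: {"type":"object","properties":{"increments":{"type":"array","items":{"type":"number"}}},"required":["increments"]}

```bash
mkdir -p pics; ls; python3 - <<'E'
from cell import *
import cv2,numpy as np
for n in("side","top"):
    f=grab_frame(n); cv2.imwrite(f"pics/{n}0.png",f[:,:,::-1]); np.save(f"pics/{n}0.npy",f)
    m=camera_model(n); R=cv2.Rodrigues(np.array(m["rvec"]))[0]
    print(n,m["fx"],m["cx"],m["cy"],"cam at",(-R.T@np.array(m["tvec"])).round(),R.round(2).tolist())
s=status.read_state();print(s)
E
```

```text
pics
side 519.4667505292875 320.82060552413213 237.7503032215717 cam at [183. 713. 692.] [[-0.84, -0.55, -0.01], [-0.32, 0.5, -0.81], [0.45, -0.67, -0.59]]
top 456.76469401125496 325.2549620414007 235.78378138045107 cam at [476. 104. 999.] [[-0.0, -1.0, 0.0], [-0.99, 0.0, -0.11], [0.11, -0.0, -0.99]]
{'time_s': 0.1, 'qpos': array([ 1.16851995,  0.59208884,  0.04831377,  1.60972472, -0.03325477,
        0.94268611, -0.03369546]), 'qvel': array([ 0.00140172, -0.00096193,  0.00048504, -0.0031641 , -0.00105179,
       -0.00035059, -0.00025262]), 'joint_torque': array([ 4.27647101e-03, -5.50001693e+01,  1.55335139e+00, -1.98824966e+01,
        9.70862573e-03,  3.91872090e-03, -6.69422917e-06]), 'eef_pos': array([ 220.08258261, -689.98886561,  230.19968177]), 'ee_rot': array([-3.10217825e+00, -4.82944861e-01,  7.58161614e-04]), 'force': array([ 0.32809945, -0.28085298,  0.00349134]), 'ft_torque': array([ 0.00437095,  0.03800418, -0.03869419]), 'grip_force': 0.0, 'grip_width': 85.22728296053384}
```

View pics/side0.png

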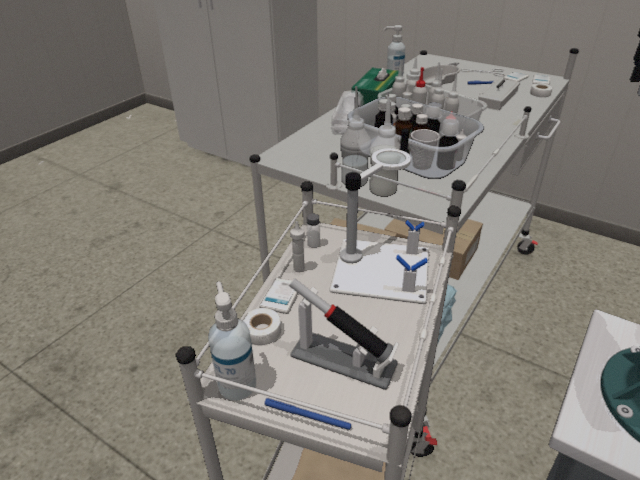

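View pics/top0.png

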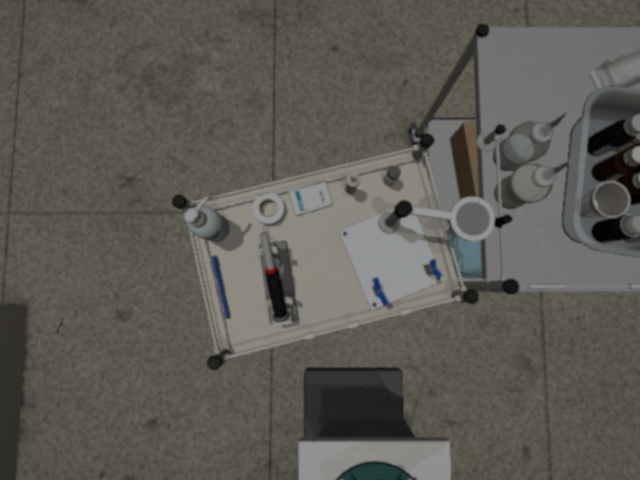

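The side view shows the scope in its rest: ring at about (331,312), eyepiece at (388,352), tip at (295,287). The stand's blue notches are near (412,268) and (415,230), the hinge top at (353,180) and the lens at (390,158). In the top view the ring is at (271,271), the notches at (381,292) and (435,270), the hinge at (403,209), and the lens at (472,218), swung right.

```bash
cat > h.py <<'E'
import cv2,numpy as np
from cell import *
def cam(n):
    m=camera_model(n); R=cv2.Rodrigues(np.array(m["rvec"],float))[0]; return m,R,np.array(m["tvec"],float)
def ray(n,p):
    m,R,t=cam(n); d=R.T@np.array([(p[0]-m["cx"])/m["fx"],(p[1]-m["cy"])/m["fy"],1]); return -R.T@t,d/np.linalg.norm(d)
def plane(n,p,z):
    c,d=ray(n,p); return c+d*(z-c[2])/d[2]
def tri(ps,pt):
    a,d=ray("side",ps); b,e=ray("top",pt)
    s,t=np.linalg.lstsq(np.c_[d,-e],b-a,rcond=None)[0]; P,Q=a+s*d,b+t*e
    return (P+Q)/2,np.linalg.norm(P-Q)
def proj(n,X):
    m,R,t=cam(n); c=R@np.array(X,float)+t; return np.array([m["fx"]*c[0]/c[2]+m["cx"],m["fy"]*c[1]/c[2]+m["cy"]])
def blobs(f,kind,box,amin=8):
    h=cv2.cvtColor(f,cv2.COLOR_RGB2HSV).astype(int); H,S,V=h[...,0],h[...,1],h[...,2]
    k={"red":((H<8)|(H>172))&(S>130)&(V>60),"blue":(H>100)&(H<130)&(S>120),"black":(V<50),"white":(S<40)&(V>150)}[kind]
    x0,y0,x1,y1=box; M=np.zeros(k.shape,np.uint8); M[y0:y1,x0:x1]=k[y0:y1,x0:x1]
    n,l,st,c=cv2.connectedComponentsWithStats(M)
    return [(c[i],st[i],l==i) for i in range(1,n) if st[i,4]>=amin]
E
python3 - <<'E'
from h import *
S,T=np.load("pics/side0.npy"),np.load("pics/top0.npy")
for k in("red","blue","black"):
    for n,f,b in(("side",S,(280,150,440,400)),("top",T,(230,190,480,330))):
        for c,st,_ in blobs(f,k,b): print(k,n,c.round(1),st)
a=S[150:390,250:450];b=T[190:330,220:500]
a=cv2.resize(a,None,fx=2.5,fy=2.5,interpolation=3);cv2.imwrite("pics/sc.png",a[:,:,::-1])
b=cv2.resize(b,(800,400),interpolation=3);b=cv2.convertScaleAbs(b,alpha=1.5);cv2.imwrite("pics/tc.png",b[:,:,::-1])
E
```

```text
red side [330.1 311.1] [325 305  11  13  62]
red top [271.2 270.5] [266 266  11   8  48]
blue side [409.5 224.7] [406 220   8  10  37]
blue side [419.3 225.7] [415 222   9   9  39]
blue side [402.9 262.2] [397 255  13  15  70]
blue side [418.7 264.3] [411 259  16  12  72]
blue top [434.7 268.7] [431 260  10  18  80]
blue top [379.7 291.7] [374 278  14  27 124]
black side [406.2 150.5] [403 150   6   3  10]
black side [333.8 156.6] [331 154   7   6  33]
black side [352.8 181.3] [345 173  16  18 244]
black side [306.7 186.3] [301 182  12  10  94]
black side [313.3 222.3] [308 220  11   5  38]
black side [357.5 332.3] [ 328  307   59   51 1035]
black side [368.8 364.8] [362 360  13  13  63]
black side [384.  371.2] [382 367   5  10  11]
black top [466.1 192.3] [460 190  14   7  70]
black top [399.5 212.1] [386 201  26  25 289]
black top [275.4 255.6] [273 254   6   4  14]
black top [277.1 294.3] [266 270  27  48 659]
black top [470.3 295.6] [463 288  15  16 188]
```

View pics/sc.png

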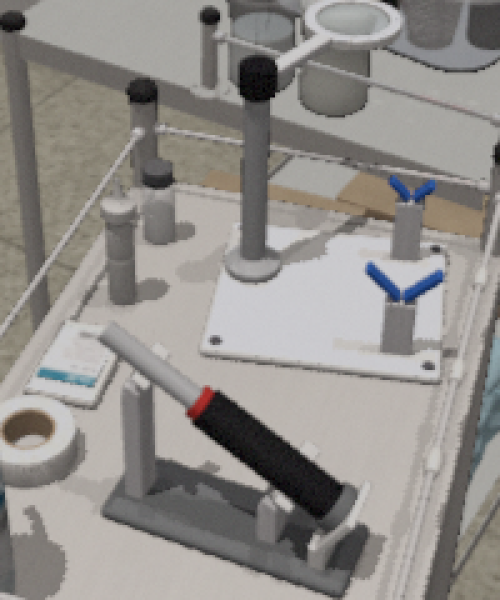

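View pics/tc.png

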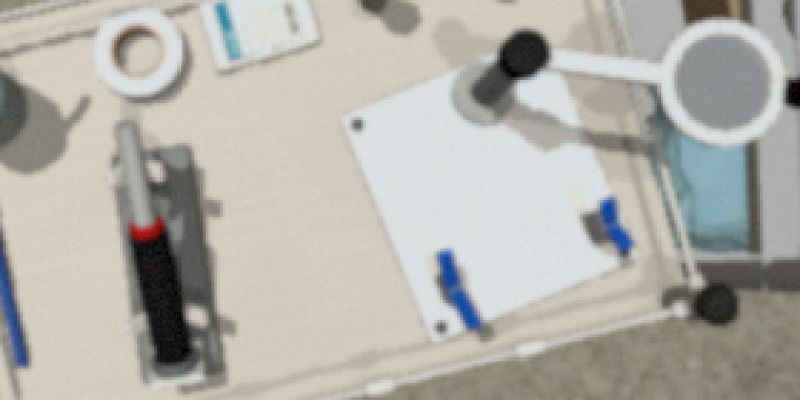

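```bash
python3 - <<'E'
from h import *
s=lambda x,y:(250+x/2.5,150+y/2.5); t=lambda x,y:(220+x/2.857,190+y/2.857)
P={}
for k,a,b in [("tip",s(107,333),t(127,128)),("eye",s(345,508),t(175,362)),("ring",(330.1,311.1),(271.2,270.5)),
 ("wideR",s(440,275),t(475,325)),("wideL",s(370,266),t(445,255)),("narR",s(433,186),t(627,248)),("narL",s(394,183),t(607,202)),
 ("cap",s(258,63),t(524,50)),("lens",s(353,24),t(723,83)),("dotBL",s(215,341),t(357,125)),("dotFL",s(428,366),t(441,327))]:
    P[k],e=tri(a,b); print(k,P[k].round(1),"gap",round(e,1))
w=(P["wideR"]+P["wideL"])/2; n=(P["narR"]+P["narL"])/2; d=w-n
print("w-n",d,np.linalg.norm(d[:2]),"yaw",np.degrees(np.arctan2(-d[0],d[1])))
d=P["dotBL"]-P["dotFL"];print("dots yaw",np.degrees(np.arctan2(d[1],d[0])),np.linalg.norm(d))
yaw=np.arctan2(-(w-n)[0],(w-n)[1]); ex=np.array([np.cos(yaw),np.sin(yaw)]);ey=np.array([-ex[1],ex[0]])
c=((w+n)/2)[:2];print("cradle",c,"hinge pred",c+125*ex-23*ey)
d=P["lens"]-P["cap"];print("arm",np.linalg.norm(d[:2]),"dir",np.degrees(np.arctan2(d[1],d[0])))
d=P["tip"]-P["eye"];print("scope",np.linalg.norm(d),"yaw",np.degrees(np.arctan2(d[1],d[0])),"pitch",np.degrees(np.arcsin(d[2]/np.linalg.norm(d))))
u=d/np.linalg.norm(d);print("mid from ring",P["ring"]-23*u,"from ends",P["eye"]+92*u,P["tip"]-100*u)
E
```

```text
tip [571.2 215.8 141.6] gap 0.1
eye [410.  190.4  50.6] gap 5.1
ring [505.6 206.7 106.6] gap 1.2
wideR [439.2 -19.4  86.7] gap 0.0
wideL [487.2   0.7  88.3] gap 0.6
narR [ 492.3 -126.7   84.3] gap 1.0
narL [ 523.1 -114.6   83. ] gap 2.2
cap [610.4 -36.9 206.6] gap 2.2
lens [ 593.1 -164.6  187.3] gap 0.4
dotBL [587.5  57.5   8.3] gap 0.1
dotFL [434.1  -4.4   9.6] gap 1.1
w-n [-44.55237438 111.35844357   3.85438171] 119.94005592978068 yaw 21.805399963569062
dots yaw 21.97118481702919 165.45131027096144
cradle [485.45908766 -64.99753526] hinge pred [610.0589133  -39.91998654]
arm 128.91119675318947 dir -97.73478825596634
scope 186.89296167381866 yaw 8.925742381475164 pitch 29.13252754291025
mid from ring [485.71133354 203.62453504  95.44814945] from ends [489.36252489 202.91564645  95.3844879 ] [484.95556872 202.22350683  92.89822152]
```

Everything fits: scope_mid is about (486,203,95) at yaw 9°, the stand's yaw is 21.9°, and the cradle is at (485.5,-65). I'll raise the arm and go over, adding a helper that converts to tool axes.

```bash
cat >> h.py <<'E'
def to(x,y,z,head,v=45.):
    "shift in tool axes (m), turn (deg) from the measured pose to a world TCP target with tool-x heading"
    s=status.read_state(); R=cv2.Rodrigues(s["ee_rot"])[0]; h=np.degrees(np.arctan2(R[1,0],R[0,0]))
    d=R.T@(np.array([x,y,z])-s["eef_pos"]); turn=-((head-h+180)%360-180); n=int(np.ceil(max(np.linalg.norm(d)/v,.01)))
    print("t",round(s["time_s"],2),"pos",s["eef_pos"].round(1),"head",round(h,2),"tilt",round(np.degrees(np.arccos(-R[2,2])),2),"F",s["force"].round(1),"w",round(s["grip_width"],1),"q7",round(s["qpos"][6],2))
    print("  shift",(d/1e3).round(4),"turn",round(turn,2),"| rows",n,"each",(d/1e3/n).round(4))
E
```

move_arm --increments '[0.085, 0, 0, -0.043, 0, 0.085, 0, 0, -0.043, 0, 0.085, 0, 0, -0.043, 0, 0.085, 0, 0, -0.043, 0, 0.085, 0.0305, -0.0345, 0, 0, 0.085, 0.0305, -0.0345, 0, 0, 0.085, 0.0305, -0.0345, 0, 0, 0.085, 0.0305, -0.0345, 0, 0, 0.085, 0.0305, -0.0345, 0, 0, 0.085, 0.0305, -0.0345, 0, 0, 0.085, 0.0305, -0.0345, 0, 0, 0.085, 0.0305, -0.0345, 0, 0]'

```text
time_s: 1.3
eef_pos: [369.1, -351.5, 403.0]
ee_rot: [-3.104, -0.483, 0.001]
force: [0.4, -0.3, 0.6]
grip_width: 84.8
grip_force: 0.0
```

move_arm --increments '[0.085, 0.0305, -0.0345, 0, 0, 0.085, 0.0305, -0.0345, 0, 0, 0.085, 0.0305, -0.0345, 0, 0, 0.085, 0.0305, -0.0345, 0, 0, 0.085, 0.0305, -0.0345, 0, 0, 0.085, 0.0305, -0.0345, 0, 0]'

```text
time_s: 1.9
eef_pos: [480.3, -99.0, 403.1]
ee_rot: [3.104, 0.483, -0.001]
force: [0.5, -0.4, -0.8]
grip_width: 84.9
grip_force: 0.0
```

```bash
python3 -c "
from h import *
to(486,203,250,189)"
```

```text
t 1.9 pos [480.3 -99.  403.1] head 17.68 tilt 0.03 F [ 0.5 -0.4 -0.8] w 84.9 q7 -1.2
  shift [ 0.0972 -0.286   0.153 ] turn -171.32 | rows 8 each [ 0.0122 -0.0358  0.0191]
```

move_arm --increments '[0.085, 0.0122, -0.0358, 0.019, 0, 0.085, 0.0122, -0.0358, 0.019, 0, 0.085, 0.0122, -0.0358, 0.019, 0, 0.085, 0.0122, -0.0358, 0.019, 0, 0.085, 0.0122, -0.0358, 0.019, 0, 0.085, 0.0122, -0.0358, 0.019, 0, 0.085, 0.0122, -0.0358, 0.019, 0, 0.085, 0.0122, -0.0358, 0.019, 0, 0.085, 0, 0, 0, -8.565, 0.085, 0, 0, 0, -8.565, 0.085, 0, 0, 0, -8.565, 0.085, 0, 0, 0, -8.565]'

```text
time_s: 3.1
eef_pos: [485.8, 201.7, 250.8]
ee_rot: [2.82, 1.385, -0.002]
force: [0.3, 0.8, -0.4]
grip_width: 85.0
grip_force: 0.0
```

move_arm --increments '[0.085, 0, 0, 0, -8.565, 0.085, 0, 0, 0, -8.565, 0.085, 0, 0, 0, -8.565, 0.085, 0, 0, 0, -8.565, 0.085, 0, 0, 0, -8.565, 0.085, 0, 0, 0, -8.565, 0.085, 0, 0, 0, -8.565, 0.085, 0, 0, 0, -8.565]'

```text
time_s: 3.9
eef_pos: [486.0, 201.3, 251.0]
ee_rot: [-1.551, -2.731, 0.001]
force: [-0.7, -0.3, 0.6]
grip_width: 85.0
grip_force: 0.0
```

```bash
python3 -c "
from h import *
to(486,203,250,189)"
```

```text
t 3.9 pos [486.  201.3 251. ] head 120.81 tilt 0.05 F [-0.7 -0.3  0.6] w 85.0 q7 -0.41
  shift [0.0015 0.0008 0.001 ] turn -68.19 | rows 1 each [0.0015 0.0008 0.001 ]
```

move_arm --increments '[0.085, 0, 0, 0, -8.525, 0.085, 0, 0, 0, -8.525, 0.085, 0, 0, 0, -8.525, 0.085, 0, 0, 0, -8.525, 0.085, 0, 0, 0, -8.525, 0.085, 0, 0, 0, -8.525, 0.085, 0, 0, 0, -8.525, 0.085, 0, 0, 0, -8.525, 0.085, 0, 0, 0.03, 0, 0.085, 0, 0, 0.03, 0, 0.085, 0, 0, 0.03, 0, 0.085, 0, 0, 0.03, 0]'

```text
time_s: 5.1
eef_pos: [486.2, 201.2, 129.8]
ee_rot: [0.237, -3.132, 0.001]
force: [1.2, -0.7, 0.1]
grip_width: 84.8
grip_force: 0.0
```

```bash
python3 -c "
from h import *
to(486,203,73,189)
for n in('side','top'):
    f=grab_frame(n); np.save(f'pics/{n}1.npy',f)
    print(n,[(c.round(1),st) for c,st,_ in blobs(f,'red',(250,240,360,340))])
b=np.hstack([cv2.resize(f[150:400,200:400],(400,500)) for f in (np.load('pics/side1.npy'),f)])
cv2.imwrite('pics/p1.png',b[:,:,::-1])"
```

```text
t 5.1 pos [486.2 201.2 129.8] head -171.36 tilt 0.04 F [ 1.2 -0.7  0.1] w 84.8 q7 0.4
  shift [-0.0001  0.0018  0.0568] turn -0.36 | rows 2 each [-0.      0.0009  0.0284]
side []
top []
```

View pics/p1.png

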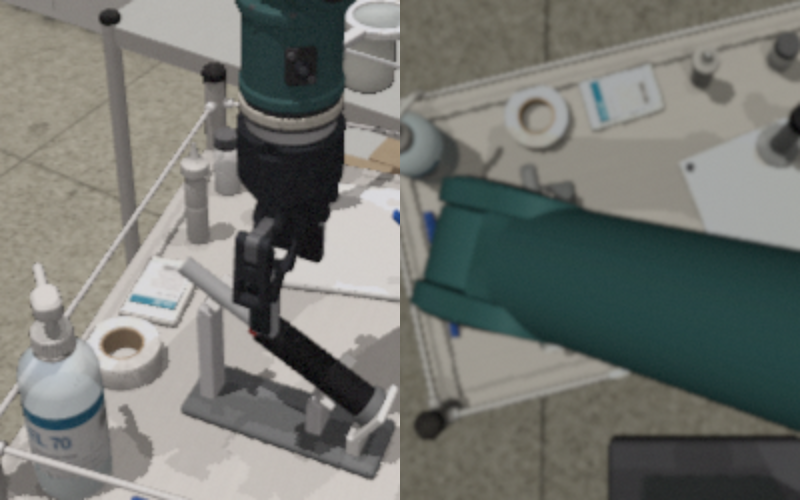

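The side view shows the open fingers straddling the handle just behind the ring, which is what I wanted. I'll descend and close.

move_arm --increments '[0.085, 0, 0.0006, 0.019, 0, 0.085, 0, 0.0006, 0.019, 0, 0.085, 0, 0.0006, 0.019, 0, 0.02, 0, 0, 0, 0, 0.02, 0, 0, 0, 0, 0.02, 0, 0, 0, 0, 0.02, 0, 0, 0, 0, 0.02, 0, 0, 0, 0, 0.02, 0, 0, 0, 0, 0.02, 0, 0, 0, 0]'

```text
time_s: 6.2
eef_pos: [486.6, 205.0, 75.8]
ee_rot: [-0.238, 3.13, 0.003]
force: [-1.1, 0.8, 7.4]
grip_width: 26.8
grip_force: 58.7
```

```bash
python3 -c "
from h import *
to(486,203,230,189)"
```

```text
t 6.2 pos [486.6 205.   75.8] head -171.29 tilt 0.18 F [-1.1  0.8  7.4] w 26.8 q7 0.29
  shift [ 0.0005 -0.0016 -0.1542] turn -0.29 | rows 4 each [ 0.0001 -0.0004 -0.0386]
```

move_arm --increments '[0.02, 0, 0, -0.015, 0, 0.02, 0, 0, -0.025, 0, 0.02, 0, 0, -0.03, 0, 0.02, 0, 0, -0.03, 0, 0.02, 0, 0, -0.03, 0, 0.02, 0, 0, -0.025, 0, 0.02, 0, 0, 0, 0]'

```text
time_s: 6.9
eef_pos: [487.5, 204.8, 232.5]
ee_rot: [-0.236, 3.127, 0.003]
force: [0.4, -0.2, -1.2]
grip_width: 26.4
grip_force: 59.1
```

```bash
python3 -c "
from h import *
to(485.5-.373*15,-65+.928*15,230,111.9)
f=grab_frame('side'); cv2.imwrite('pics/p2.png',cv2.resize(f[60:400,200:440],(480,680))[:600,:,::-1])"
```

```text
t 6.9 pos [487.5 204.8 232.5] head -171.35 tilt 0.34 F [ 0.4 -0.2 -1.2] w 26.4 q7 0.55
  shift [ 0.0459 -0.2518  0.0019] turn 76.75 | rows 6 each [ 0.0077 -0.042   0.0003]
```

View pics/p2.png

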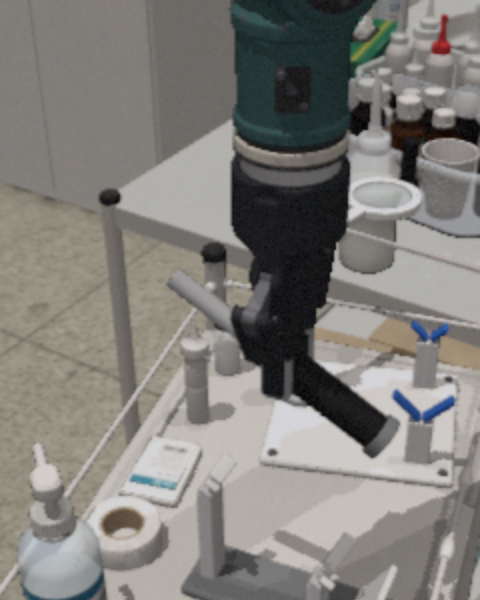

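The scope hangs firmly at about 30° with its tip up. I'll turn it 77°, then carry it over.

move_arm --increments '[0.02, 0, 0, 0, 8.53, 0.02, 0, 0, 0, 8.53, 0.02, 0, 0, 0, 8.53, 0.02, 0, 0, 0, 8.53, 0.02, 0, 0, 0, 8.53, 0.02, 0, 0, 0, 8.53, 0.02, 0, 0, 0, 8.53, 0.02, 0, 0, 0, 8.53, 0.02, 0, 0, 0, 8.53, 0.02, 0, 0, 0, 0, 0.02, 0, 0, 0, 0]'

```text
time_s: 8.05
eef_pos: [485.2, 202.9, 228.3]
ee_rot: [-1.754, -2.605, 0.003]
force: [-0.4, 1.4, -0.8]
grip_width: 26.1
grip_force: 59.1
```

```bash
python3 -c "
from h import *
to(485.5-.373*15,-65+.928*15,200,111.9,35)"
```

```text
t 8.05 pos [485.2 202.9 228.3] head 112.09 tilt 0.13 F [-0.4  1.4 -0.8] w 26.1 q7 -0.55
  shift [-0.2333 -0.1004  0.0287] turn 0.19 | rows 8 each [-0.0292 -0.0126  0.0036]
```

move_arm --increments '[0.02, -0.0292, -0.0126, 0, 0, 0.02, -0.0292, -0.0126, 0, 0, 0.02, -0.0292, -0.0126, 0, 0, 0.02, -0.0292, -0.0126, 0, 0, 0.02, -0.0292, -0.0126, 0.004, 0, 0.02, -0.0292, -0.0126, 0.008, 0, 0.02, -0.0292, -0.0126, 0.008, 0, 0.02, -0.0292, -0.0126, 0.008, 0, 0.02, 0, 0, 0, 0, 0.02, 0, 0, 0, 0]'

```text
time_s: 9.05
eef_pos: [479.1, -51.6, 200.6]
ee_rot: [-1.759, -2.601, 0.0]
force: [-0.3, 0.4, -1.8]
grip_width: 26.2
grip_force: 59.1
```

```bash
python3 -c "
from h import *
to(485.5-.373*15,-65+.928*15,135,111.9,35)
for n in('side','top'):
    f=grab_frame(n); np.save(f'pics/{n}2.npy',f)
    print(n,[(c.round(1),st) for c,st,_ in blobs(f,'red',(250,100,560,400))])
m=status.read_state()['eef_pos']+[0,0,19]
c,s=np.cos(np.radians(30)),.5
u=np.array([.373*c,-.928*c,s]);print('pred ring',proj('side',m+23*u),'tip',proj('side',m+100*u),proj('top',m+100*u),'eye',proj('side',m-92*u))
g=np.load('pics/side2.npy')[100:300,280:480]
cv2.imwrite('pics/p3.png',cv2.resize(g,(600,600),interpolation=3)[:,:,::-1])"
```

```text
t 9.05 pos [479.1 -51.6 200.6] head 111.87 tilt 0.09 F [-0.3  0.4 -1.8] w 26.2 q7 -0.08
  shift [0.0001 0.001  0.0656] turn -0.03 | rows 2 each [0.     0.0005 0.0328]
side [(array([422.5, 169.7]), array([417, 169,  12,   3,  22], dtype=int32)), (array([534.1, 242.2]), array([532, 241,   5,   4,  13], dtype=int32))]
top []
pred ring [421.10724026 173.48223515] tip [424.83112345 137.76118467] [470.31117544 262.00531591] eye [415.07909993 231.30668732]
```

View pics/p3.png

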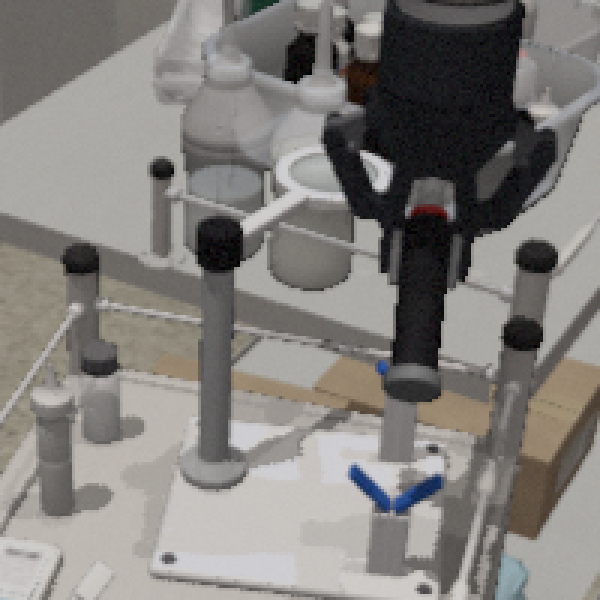

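Scope and wide notch line up: the eyepiece is at about (418,228) and the V at about (413,265). I'll lower until the handle is near first contact, keeping the 15 mm offset so the eyepiece clears the notch.

move_arm --increments '[0.02, 0, 0, 0.03, 0, 0.02, 0, 0, 0.03, 0, 0.02, 0, 0, 0.02, 0, 0.02, 0, 0, 0.015, 0, 0.02, 0, 0, 0, 0]'

```text
time_s: 9.65
eef_pos: [478.8, -49.1, 105.1]
ee_rot: [-1.752, -2.604, 0.001]
force: [0.2, -0.4, -0.8]
grip_width: 26.6
grip_force: 59.2
```

move_arm --increments '[0.02, 0, 0, 0.004, 0, 0.02, 0, 0, 0.004, 0, 0.02, 0, 0, 0.004, 0, 0.02, 0, 0, 0.004, 0, 0.02, 0, 0, 0, 0]'

```text
time_s: 10.15
eef_pos: [481.8, -50.9, 91.3]
ee_rot: [1.758, 2.6, 0.003]
force: [0.7, -1.0, 5.4]
grip_width: 26.4
grip_force: 59.1
```

```bash
python3 -c "
from h import *
to(485.5,-65,66,111.9,35)
f=grab_frame('side'); np.save('pics/side3.npy',f)
g=f[130:300,320:490]
cv2.imwrite('pics/p4.png',cv2.resize(g,(510,510),interpolation=3)[:,:,::-1])"
```

```text
t 10.15 pos [481.8 -50.9  91.3] head 111.87 tilt 0.23 F [ 0.7 -1.   5.4] w 26.4 q7 -0.3
  shift [-0.0145 -0.0019  0.0253] turn -0.03 | rows 1 each [-0.0145 -0.0019  0.0253]
```

View pics/p4.png

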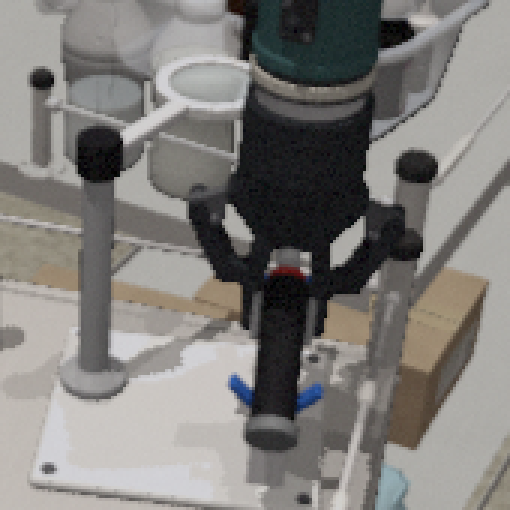

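Contact is soft (5 N) with the handle centred in the wide V. I'll keep lowering so it pivots in the grip, sliding back towards the tip side.

move_arm --increments '[0.02, 0, 0, 0.003, 0, 0.02, 0, 0, 0.003, 0, 0.02, 0, 0, 0.003, 0, 0.02, -0.002, 0, 0.003, 0, 0.02, 0, 0, 0, 0]'

```text
time_s: 10.7
eef_pos: [482.9, -53.7, 79.5]
ee_rot: [1.758, 2.598, 0.002]
force: [1.9, -3.3, 7.5]
grip_width: 26.4
grip_force: 58.8
```

```bash
python3 -c "
from h import *
to(485.5,-65,66,111.9,35);print(status.read_state()['ft_torque'])"
```

```text
t 10.7 pos [482.9 -53.7  79.5] head 111.82 tilt 0.27 F [ 1.9 -3.3  7.5] w 26.4 q7 -0.32
  shift [-0.0114 -0.0018  0.0136] turn -0.08 | rows 1 each [-0.0114 -0.0018  0.0136]
[-0.18482207 -0.08914339 -0.04296589]
```

move_arm --increments '[0.02, -0.003, 0, 0.003, 0, 0.02, -0.003, 0, 0.003, 0, 0.02, -0.003, 0, 0.003, 0, 0.02, -0.002, 0, 0.002, 0, 0.02, 0, 0, 0, 0]'

```text
time_s: 11.2
eef_pos: [485.2, -59.5, 67.9]
ee_rot: [-1.757, -2.604, -0.009]
force: [-1.9, 4.8, 5.2]
grip_width: 26.6
grip_force: 58.9
```

```bash
python3 -c "
from h import *
to(485.5,-65,66,111.9,35);print(status.read_state()['ft_torque'])
f=grab_frame('side'); np.save('pics/side4.npy',f); t=grab_frame('top')
print([(c.round(1),st) for c,st,_ in blobs(f,'red',(380,180,450,280),4)],[(c.round(1),st) for c,st,_ in blobs(t,'red',(380,230,470,320),4)])
m=np.array([485.5,-65,85]);u=np.array([.373,-.928,0]);print('pred ring',proj('side',m+23*u),proj('top',m+23*u),'eye',proj('side',m-92*u))
g=f[180:300,340:480]
cv2.imwrite('pics/p5.png',cv2.resize(g,(700,600),interpolation=3)[:,:,::-1])"
```

```text
t 11.2 pos [485.2 -59.5  67.9] head 111.99 tilt 0.32 F [-1.9  4.8  5.2] w 26.6 q7 -0.32
  shift [-0.0052 -0.0018  0.0019] turn 0.09 | rows 1 each [-0.0052 -0.0018  0.0019]
[ 1.47733523  0.33850885 -0.08157827]
[(array([413.5, 228. ]), array([411, 228,   6,   1,   6], dtype=int32))] []
pred ring [414.23078576 233.63828063] [419.19410074 275.77173038] eye [410.74802673 270.08850351]
```

View pics/p5.png

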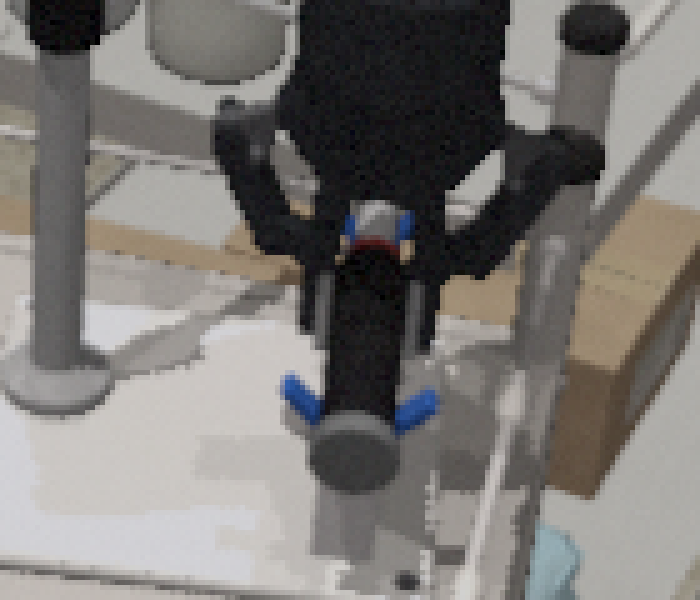

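Nearly level: the shaft is between the narrow notch's arms and the handle is in the wide V. I'll do the last few mm along the axis and down.

move_arm --increments '[0.02, -0.002, 0, 0.001, 0, 0.02, -0.002, 0, 0.001, 0, 0.02, -0.0015, 0, 0.001, 0, 0.02, 0, 0, 0.001, 0, 0.02, 0, 0, 0, 0, 0.02, 0, 0, 0, 0]'

```text
time_s: 11.9
eef_pos: [487.4, -64.6, 64.4]
ee_rot: [1.755, 2.605, 0.008]
force: [-1.1, 4.6, 6.7]
grip_width: 26.4
grip_force: 59.7
```

```bash
python3 -c "
from h import *
to(485.5,-65,66,111.9,35);print(status.read_state()['ft_torque'])"
```

```text
t 11.9 pos [487.4 -64.6  64.4] head 112.08 tilt 0.3 F [-1.1  4.6  6.7] w 26.4 q7 -0.32
  shift [ 0.0004 -0.0019 -0.0016] turn 0.18 | rows 1 each [ 0.0004 -0.0019 -0.0016]
[1.38176713 0.47258001 0.09344286]
```

move_arm --increments '[0.02, 0, 0, 0.0015, 0, 0.02, 0, 0, 0.0015, 0, 0.02, 0, 0, 0, 0, 0.02, 0, 0, 0, 0]'

```text
time_s: 12.3
eef_pos: [487.7, -64.6, 63.9]
ee_rot: [1.751, 2.604, 0.006]
force: [-6.8, 3.9, 34.0]
grip_width: 26.3
grip_force: 62.3
```

```bash
python3 -c "
from h import *
to(485.5,-65,66,111.9,35);print(status.read_state()['ft_torque'])
f=grab_frame('side'); np.save('pics/side5.npy',f)
g=f[190:290,350:470]
cv2.imwrite('pics/p6.png',cv2.resize(g,(720,600),interpolation=3)[:,:,::-1])"
```

```text
t 12.3 pos [487.7 -64.6  63.9] head 112.15 tilt 0.28 F [-6.8  3.9 34. ] w 26.3 q7 -0.32
  shift [ 0.0005 -0.0022 -0.0021] turn 0.25 | rows 1 each [ 0.0005 -0.0022 -0.0021]
[1.30061594 1.60863571 0.24383581]
```

View pics/p6.png

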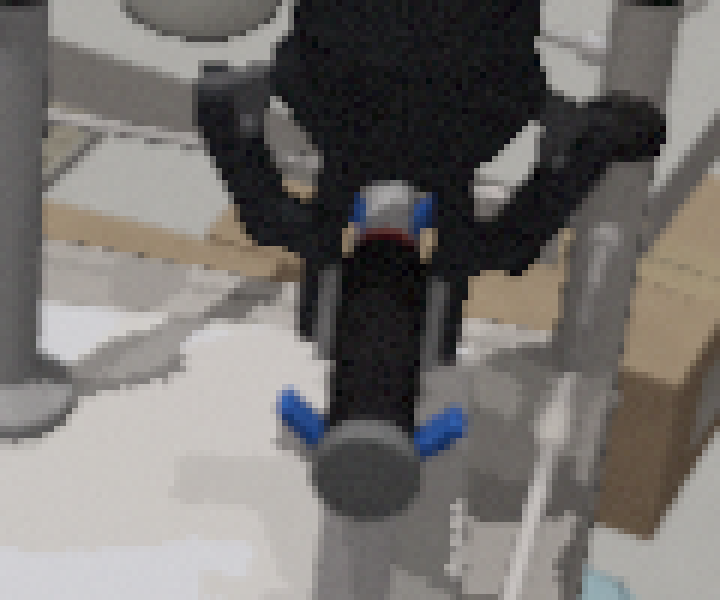

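The scope is seated: force jumped to 34 N with no further travel, shaft and handle both down in their Vs. I'll relax slightly, open, lift away and turn.

move_arm --increments '[0.02, 0, 0, -0.002, 0, 0.085, 0, 0, 0, 0, 0.085, 0, 0, 0, 0, 0.085, 0, 0, 0, 0, 0.085, 0, 0, 0, 0, 0.085, 0, 0, -0.02, 0, 0.085, 0, 0, -0.04, 0, 0.085, 0, 0, -0.05, 0, 0.085, 0, 0, -0.05, 0, 0.085, 0, 0, -0.05, 0, 0.085, 0, 0, -0.045, 0]'

```text
time_s: 13.45
eef_pos: [486.3, -68.1, 319.3]
ee_rot: [1.759, 2.603, 0.0]
force: [0.5, -0.7, 0.0]
grip_width: 84.7
grip_force: 0.0
```

```bash
python3 -c "
from h import *
to(587,-208,315,112.1)"
```

```text
t 13.45 pos [486.3 -68.1 319.3] head 111.89 tilt 0.01 F [ 0.5 -0.7  0. ] w 84.7 q7 0.13
  shift [-0.1674  0.0413  0.0044] turn -0.21 | rows 4 each [-0.0418  0.0103  0.0011]
```

move_arm --increments '[0.085, -0.0418, 0.0103, 0, 0, 0.085, -0.0418, 0.0103, 0, 0, 0.085, -0.0418, 0.0103, 0, 0, 0.085, -0.0418, 0.0103, 0, 0, 0.085, 0, 0, 0, 7.45, 0.085, 0, 0, 0, 7.45, 0.085, 0, 0, 0, 7.45, 0.085, 0, 0, 0, 7.45]'

```text
time_s: 14.25
eef_pos: [586.7, -208.1, 316.4]
ee_rot: [-2.374, -2.055, 0.001]
force: [0.4, 0.1, -0.3]
grip_width: 85.0
grip_force: 0.0
```

```bash
python3 -c "
from h import *
to(587,-208,225,82.2)
f=grab_frame('side');t=grab_frame('top');np.save('pics/side6.npy',f);np.save('pics/top6.npy',t)
for n,i,b in(('side',f,(380,180,450,290)),('top',t,(360,240,470,320))):
    for k in('red','blue','black'): print(n,k,[(c.round(1),st) for c,st,_ in blobs(i,k,b,4)])
m=np.array([485.5,-65,85]);u=np.array([.373,-.928,0])
for nm,a in(('ring',23),('tip',100),('hstart',20),('eyefront',-82),('eye',-92)): print(nm,proj('side',m+a*u).round(1),proj('top',m+a*u).round(1))
g=np.hstack([cv2.resize(f[190:290,350:470],(400,333),interpolation=3),cv2.resize(t[230:330,350:470],(400,333),interpolation=3)])
cv2.imwrite('pics/p7.png',g[:,:,::-1])"
```

```text
t 14.25 pos [ 586.7 -208.1  316.4] head 81.76 tilt 0.09 F [ 0.4  0.1 -0.3] w 85.0 q7 -0.18
  shift [0.0002 0.0004 0.0914] turn -0.44 | rows 3 each [0.0001 0.0001 0.0305]
side red [(array([414.5, 229.1]), array([410, 228,  10,   3,  13], dtype=int32))]
side blue [(array([408.1, 223.1]), array([406, 220,   5,   7,  22], dtype=int32)), (array([421. , 224.8]), array([419, 222,   5,   7,  23], dtype=int32)), (array([400. , 259.3]), array([397, 255,   8,   9,  37], dtype=int32)), (array([422.6, 261.7]), array([419, 259,   8,   7,  37], dtype=int32))]
side black [(array([448.6, 211.5]), array([448, 208,   2,   8,  14], dtype=int32)), (array([412.8, 245.2]), array([405, 230,  16,  32, 404], dtype=int32))]
top red [(array([419.8, 274.8]), array([417, 271,   6,   9,  31], dtype=int32))]
top blue [(array([432.5, 261.9]), array([431, 260,   4,   5,  17], dtype=int32)), (array([437.8, 274.4]), array([435, 272,   7,   7,  28], dtype=int32)), (array([376.1, 282.4]), array([374, 278,   6,   9,  34], dtype=int32)), (array([383.7, 300.1]), array([381, 296,   7,   9,  42], dtype=int32))]
top black [(array([394.4, 285.1]), array([370, 271,  51,  30, 616], dtype=int32)), (array([466.5, 295.9]), array([463, 288,   7,  15,  78], dtype=int32))]
ring [414.2 233.6] [419.2 275.8]
tip [416.2 212.6] [454.5 261.2]
hstart [414.1 234.5] [417.8 276.3]
eyefront [411.1 266.6] [370.7 295.8]
eye [410.7 270.1] [366.  297.7]
```

View pics/p7.png

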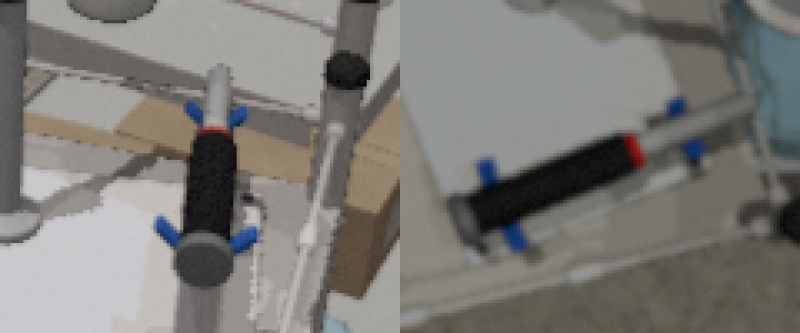

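The scope lies level in both notches, ring at top pixel (420,275), within about 2 mm of the prediction of (419,276). Next is the knob; I'll check its position in the first top image.

```bash
python3 -c "
from h import *
t=np.load('pics/top0.npy')
for c,st,m in blobs(t,'black',(485,200,530,240)): print(c,st,plane('top',c,230))
print(proj('top',[587,-208,222]),proj('top',[587,-208,239]),proj('side',[587,-208,239]))
print(plane('top',(505,219),239))"
```

```text
[517.52941176 201.        ] [514 200   8   4  17] [ 617.99460975 -227.75035026  230.        ]
[502.10569106 220.48780488] [495 215  17  13 123] [ 584.46106178 -199.82077763  230.        ]
[504.98558636 219.66180709] [508.96502867 218.22447185] [405.14413424 129.33916011]
[ 585.7063791 -201.2598079  239.       ]
```

move_arm --increments '[0.085, 0.001, 0, 0.037, -0.4, 0.085, 0.001, 0, 0.037, 0, 0.085, 0, 0, 0.037, 0, 0.085, 0, 0, 0, 0, 0.005, 0, 0, 0, 0, 0.005, 0, 0, 0, 0, 0.005, 0, 0, 0, 0, 0.005, 0, 0, 0, 0, 0.005, 0, 0, 0, 0, 0.005, 0, 0, 0, 0, 0.005, 0, 0, 0, 0]'

```text
time_s: 15.45
eef_pos: [588.2, -206.0, 207.6]
ee_rot: [2.36, 2.07, 0.001]
force: [-0.8, -1.2, 6.0]
grip_width: 14.1
grip_force: 58.4
```

```bash
python3 -c "
from h import *
to(586,-206,205,82.2)
p=status.read_state()['eef_pos']; d=p[:2]-[610.3,-39.4];print('r',np.hypot(*d),'ang',np.degrees(np.arctan2(d[1],d[0])))"
```

```text
t 15.45 pos [ 588.2 -206.   207.6] head 82.52 tilt 0.12 F [-0.8 -1.2  6. ] w 14.1 q7 -0.26
  shift [-0.0003 -0.0022  0.0026] turn 0.32 | rows 1 each [-0.0003 -0.0022  0.0026]
r 168.04674406748126 ang -97.55719572114552
```

move_arm --increments '[0.005, 0.0006, -0.0147, 0, 5, 0.005, 0.0006, -0.0147, 0, 5, 0.005, 0.0006, -0.0147, 0, 5, 0.005, 0.0006, -0.0147, 0, 5, 0.005, 0.0006, -0.0147, 0, 5, 0.005, 0.0006, -0.0147, 0, 5, 0.005, 0, 0, 0, 0]'

```text
time_s: 16.15
eef_pos: [506.1, -171.4, 207.6]
ee_rot: [2.816, 1.389, 0.001]
force: [-0.2, -0.2, 4.4]
grip_width: 14.5
grip_force: 58.9
```

```bash
python3 -c "
from h import *
to(586,-206,205,52.5)
p=status.read_state()['eef_pos']; d=p[:2]-[610.3,-39.4];print('r',np.hypot(*d),'ang',np.degrees(np.arctan2(d[1],d[0])))"
```

```text
t 16.15 pos [ 506.1 -171.4  207.6] head 52.51 tilt 0.08 F [-0.2 -0.2  4.4] w 14.5 q7 -0.73
  shift [0.0212 0.0845 0.0027] turn 0.01 | rows 2 each [0.0106 0.0422 0.0014]
r 168.15671653324281 ang -128.2930785542691
```

move_arm --increments '[0.005, 0.0006, -0.0143, 0, 4.87, 0.005, 0.0006, -0.0143, 0, 4.87, 0.005, 0.0006, -0.0143, 0, 4.87, 0.005, 0.0006, -0.0143, 0, 4.87, 0.005, 0.0006, -0.0143, 0, 4.87, 0.005, 0.0006, -0.0143, 0, 4.87, 0.005, 0, 0, 0, 0, 0.005, 0, 0, 0, 0]'

```text
time_s: 16.95
eef_pos: [454.6, -104.9, 207.6]
ee_rot: [3.075, 0.637, 0.001]
force: [-2.7, -0.1, 9.3]
grip_width: 14.4
grip_force: 59.5
```

```bash
python3 -c "
from h import *
to(586,-206,205,22.5)
p=status.read_state()['eef_pos']; d=p[:2]-[610.3,-39.4];print('r',np.hypot(*d),'ang',np.degrees(np.arctan2(d[1],d[0])))"
```

```text
t 16.95 pos [ 454.6 -104.9  207.6] head 23.4 tilt 0.07 F [-2.7 -0.1  9.3] w 14.4 q7 -1.26
  shift [0.0805 0.1449 0.0028] turn 0.9 | rows 4 each [0.0201 0.0362 0.0007]
r 168.9461918512093 ang -157.17216931153055
```

move_arm --increments '[0.085, 0, 0, 0, 0, 0.085, 0, 0, 0, 0, 0.085, 0, 0, 0, 0, 0.085, 0, 0, 0, 0, 0.085, 0, 0, -0.02, 0, 0.085, 0, 0, -0.045, 0, 0.085, 0, 0, -0.045, 0]'

```text
time_s: 17.65
eef_pos: [453.5, -105.4, 316.7]
ee_rot: [-3.075, -0.634, 0.004]
force: [1.0, 0.2, 0.4]
grip_width: 85.0
grip_force: 0.0
```

move_arm --increments '[0.085, -0.0185, 0.0428, 0, 0, 0.085, -0.0185, 0.0428, 0, 0, 0.085, -0.0185, 0.0428, 0, 0, 0.085, -0.0185, 0.0428, 0, 0, 0.085, -0.0185, 0.0428, 0, 0, 0.085, -0.0185, 0.0428, 0, 0]'

```text
time_s: 18.25
eef_pos: [453.5, -387.2, 316.0]
ee_rot: [-3.077, -0.634, 0.0]
force: [1.0, 1.3, -0.2]
grip_width: 85.1
grip_force: 0.0
```

```bash
python3 -c "
from h import *
f=grab_frame('side');t=grab_frame('top');np.save('pics/side7.npy',f);np.save('pics/top7.npy',t)
h=[-158.1,-157.2]
for a in h:
    a=np.radians(a); L=np.array([610.3+125*np.cos(a),-39.4+125*np.sin(a),190]);print('lens pred',L,proj('side',L),proj('top',L))
print('ring',proj('side',[494.8,-88.2,85]),proj('top',[494.8,-88.2,85]))
A=cv2.resize(f[150:290,330:470],(400,400),interpolation=3);B=cv2.resize(t[190:330,340:480],(400,400),interpolation=3)
cv2.imwrite('pics/p8.png',np.hstack([A,B])[:,:,::-1])"
```

```text
lens pred [494.32046826 -86.02347282 190.        ] [419.32016175 188.18163959] [431.32075669 274.43829986]
lens pred [495.06710605 -87.83944831 190.        ] [419.36130026 187.65023337] [432.33550719 274.01032603]
ring [414.29745063 233.06478326] [420.11417769 275.40545043]
```

View pics/p8.png

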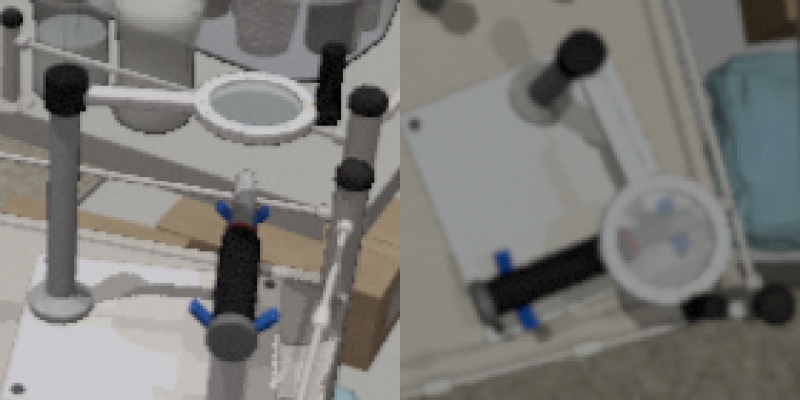

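The lens centre is at top pixel (432.8,273.7), which puts it about (495,-88) at z 190. The ring is at about (495,-88), so they agree within about 2 mm. The scope is still seated and the robot is clear.

```bash
python3 -c "
from cell import *
print(finish_job())"
```

```text
the job is handed in; nothing more can be done
None
```

The job is handed in (no verdict came back): the scope lies level in both notches with the ring about 2 mm off its nominal spot, the lens is centred above the ring to within about 2 mm, and no other item was touched.

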